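Load the tipped post of a bench press with seal and collar and swing it upright

TASK

Get the small blue screw press ready for pressing a steel collar onto its seal: its locating post is tipped forward for loading, so slide the orange seal ring down the post onto its shoulder first and the steel collar down on top of it, each fully home and lowered by hand, not let fall down the post. Then push the loaded post up until it stands upright under the pressure pad, let go, and leave the other things on the bench where they are.

Things in the scene. Friction and masses are not known exactly. Their poses are not given: they have to be found in the camera images.
- press: fixed frame of the press: blue base plate 195 x 130 mm, top 24 mm above the bench; two cheeks carry the post's pivot (47 mm over all along y); steel column 25 mm thick, 270 mm high, 78 mm behind the pivot. Origin: on the bench straight below the pivot; x points from the press's front to its back (the column), y along the pivot axis, z up. Place and heading vary
- pad (a point): middle of the underside of the fixed pressure pad (28 mm across), 150 mm straight above the pivot and 202 mm above the bench, only 12 mm above the tip of the upright post, so rings go on only while the post leans. Over it: the blue head (its front 16 mm before this point, 231 to 261 mm above the bench) and a screw with a 100 mm bar along y, 283 mm above the bench. Axes as press
- post (a joint): lean of the post, rad: 0 = upright against its stop, under the pad; grows as it leans to the front (the press's -x), at most 0.80. The hinge is stiff (friction about 0.85 N m): the post stays where it is left, loaded or not; pushing it up with both rings on takes about 7 to 13 N against the side of the collar
- post_pivot (a point): point on the post's axis at its hinge, 52 mm above the bench. Its z axis runs up along the post; its y axis is the hinge axis
- post_tip (a point): top end of the post, 138 mm along the post from the pivot, same axes as post_pivot. The bright steel post is 16 mm thick, its top 8 mm taper to 8 mm. Its lower part is a dark stem 24 mm thick that widens to a shoulder 38 mm across; the shoulder's flat upper face, on which the seal comes to lie, is 90 mm from the pivot
- seal_seat (a point): point on the post's axis, 96 mm from the pivot, where the centre of the seal is when it lies home on the shoulder
- collar_seat (a point): point on the post's axis, 114 mm from the pivot, where the centre of the collar is when it lies home on the seal (its top is then 126 mm from the pivot)
- seal_center (a point): centre (half-way up) of the seal: an orange hard-plastic ring 46 mm across and 12 mm high with a through bore of 18.8 mm, about 0.05 kg; lies flat on the bench at the start, z along its bore; either face may be down
- collar_center (a point): centre (half-way up) of the collar: a bright steel ring with two turned grooves, 56 mm across and 24 mm high with a through bore of 18.8 mm, 0.3 to 0.5 kg; lies flat on the bench at the start, z along its bore; either face may be down
- seal: the seal ring as a loose body, origin at the centre of its underside
- collar: the collar as a loose body, origin at the centre of its underside
- mould_ring: bystander: a thin-walled brown-grey steel mould ring, 51 mm across and 30 mm high, not part of the press; origin under its centre
- grease_tin: bystander: closed green tin 72 mm across, 37 mm high; origin under its centre
- stopwatch: bystander: black and yellow round stopwatch 71 x 60 x 18 mm; origin under its centre
Not all that is in view belongs to the job. Leave any red look-alike of the collar alone. Of the things shaped like the seal, the orange one is meant.

How it is judged (in metres and radians):
On the way, in this order (a step that is already met when the one before it is completed fails the run):
1. the seal lies home on the shoulder of the leaning post (distance between seal_center and seal_seat below 0.004 m and angle between the z axis of seal_center and the z axis of post_tip, either way round below 0.12 rad and contact force between seal and the fingers below 0.1 N and value of joint post above 0.2 rad), for 0.2 s.
2. the collar lies home on the seal, let go, the post still leaning (all of step 1 and distance between collar_center and collar_seat below 0.004 m and angle between the z axis of collar_center and the z axis of post_tip, either way round below 0.12 rad and contact force between collar and the fingers below 0.1 N), for 0.2 s.
3. the loaded post stands upright under the pad (distance between seal_center and seal_seat below 0.004 m and angle between the z axis of each of seal_center, collar_center and the z axis of post_tip, either way round below 0.12 rad and distance between collar_center and collar_seat below 0.004 m and value of joint post below 0.04 rad), for 0.2 s.
At the end, for the whole second after the job is handed in: The seal lies home on the shoulder and the collar home on the seal (centres within 4 mm of their seats, square to the post within 0.12 rad), the post stands upright (within 0.04 rad of its stop), the rings are released and at rest (all of step 3 and contact force between each of seal, collar and the fingers below 0.1 N and linear speed of each of collar, seal below 0.02 m/s); the robot touches nothing.
It fails at once if the seal or the collar falls down the post (faster than 0.5 m/s while on it) ((x of seal_center in the frame of post_tip between -0.008 and 0.008 m and y of seal_center in the frame of post_tip between -0.008 and 0.008 m and z of seal_center in the frame of post_tip between -0.05 and 0 m and linear speed of seal above 0.5 m/s) or (x of collar_center in the frame of post_tip between -0.008 and 0.008 m and y of collar_center in the frame of post_tip between -0.008 and 0.008 m and z of collar_center in the frame of post_tip between -0.05 and 0 m and linear speed of collar above 0.5 m/s)).
It fails at once if the mould ring, grease tin or stopwatch is moved by more than 20 mm (distance of any of mould_ring, grease_tin, stopwatch from where it was at the start of the episode above 0.02 m).
It also fails if it takes over 72 s, if anything falls off the work surface, if the arm or the gripper's body presses on something with over 40 N, if the wrist force passes 120 N, or if a joint passes its speed limit or range.

ROBOT

A 6-joint arm with a two-finger parallel gripper is mounted at the origin on a cart in front of the work surface, level with it; the furniture and walls round the work are solid. World frame = base frame: x ahead of the robot, y to its left, z up, the work surface at z = 0. Lengths are in mm, angles in rad, forces in N, time in s.
With the tool pointing down it reaches from about 350 to 775 mm from the base axis. Payload 7.3 kg.
Tool frame: the origin (TCP) lies on the front face of the gripper's body, between the roots of the fingers; the fingertips stand 66 mm ahead of it and the grasp point (between the pads) lies 47 mm ahead of it (bot.tip_extent is the distance from the TCP to the fingertips, in mm); z points along the fingers, y is the line along which they close (so a half turn about z gives the same grasp; the last joint's range is limited). The gripper opens to 92 mm and grips with 3 to 60 N. Pads are 19 mm wide; open, the fingers measure 130 mm over their backs; the gripper's body (75 mm by 190 mm) begins 47 mm behind the grasp point.
Start: joints at [-1.298, 0.342, 1.524, -0, 1.275, -0.146], TCP at [213.521, -479.633, 292.241] pointing down, gripper open.
Joint ranges: [-2.53, 2.53], [-0.77, 2.02], [0.04, 2.7], [-1, 4.14], [0.28, 2.66], [-3.11, 3.11]. Speed limits (rad/s): [2.57, 2.57, 3.14, 3.14, 3.14, 3.14].

INTERFACE

Orientations are given as [roll, pitch, yaw] about the fixed x, y, z axes, in that order (R = Rz(yaw) Ry(pitch) Rx(roll)).
In Python, from plant import readout, viewer, order, bot gives the robot as it stands.
- The arm moves only by the shell command python3 -m creep 'ROWS'. ROWS is text: rows parted by semicolons, each of 7 numbers parted by spaces: the shift along the world's x, y, z in m, then the turn, a rotation vector about the world's x, y, z in rad, then the opening in per cent of the stroke, from 0 (shut) to 100 (fully open). A call has 1 to 8 rows; each row shifts and turns the commanded pose from where the row before left it; what a row does not reach is not made up. A row lasts 1/12 s, in which the tool goes at most 41.7 mm and 7.16 degrees, less where a joint would pass 70% of its speed; a pose out of reach is approached as far as the arm can. A call is refused whole if a number of a shift passes 0.0417 or a number of a turn 0.125, either way. A call with a gripper value outside its range is refused whole. The fingers move at their own pace and stop on an object; the grip force is fixed at half the most. Time passes only in rows, so rows that do not move let the fingers close. It gives the time, the measured TCP pose, the force, the opening and the grip force at its end, in the units of the state.
- readout.get_obs(): the state, without advancing time (a new reading comes with each control period).
- viewer.capture(name): name is "scene" or "top" or "wrist"; returns the picture (384x512x3 uint8, red, green, blue); there is no depth.
- viewer.camera_info(name): a dict with "fx", "fy", "cx", "cy" (pixels), "origin" and "rotation" of the camera in the world. Camera axes: x right, y up, looking along -z (the intrinsics and any distortion apply to the point x, -y, -z); pixel columns grow to the right and rows downward; lengths in mm; the calibration is good to about 2 mm. A picture is of the moment at which its call begins: read the wrist's pose just before it. camera_info takes no time and is no camera call; for the wrist camera it gives the pose at the moment of the call.
- order.close_job(): hands the job in; it is judged then, once.
The state is a dict: "time": time; "joint_positions": joint angles; "dq": joint speeds; "tau": joint torques, N m; "tool_pos": TCP position; "tcp_rot": TCP orientation; "contact_force": force on the tool from outside, world axes, zero at the start; "moment": the same for the moment, N m; "grip_width": finger opening in mm; "finger_force": force on a finger pad.
Only numpy, scipy, OpenCV 4.12 (cv2) and the standard library are available. Lean on these libraries where they do the work, as an engineer would, in place of code of your own. Each camera call takes 0.05 s, during which the arm holds its last target. There are 200 camera calls.

## Working session

There is one attempt and no reset: what is moved stays moved. The work goes in short steps, Python scripts to look and compute and a shell command to move; the robot and the scene stay as the last step left them, time stands still between calls to the robot, and variables do not carry over. Pictures are saved under pics/ and viewed, at most 10 in all, crops included, and the job is handed in when it is done.

```bash
ls; mkdir -p pics; python3 - <<'E'
from plant import readout, viewer, order, bot
import cv2
o=readout.get_obs(); print({k:o[k] for k in('time','tool_pos','tcp_rot','grip_width','contact_force')})
for n in('scene','top'):
    im=viewer.capture(n); cv2.imwrite(f'pics/{n}0.png',cv2.resize(im[:,:,::-1],(800,600),interpolation=cv2.INTER_CUBIC)); print(n,viewer.camera_info(n))
print(viewer.camera_info('wrist'))
E
```

```text
pics
{'time': 0.0, 'tool_pos': array([ 213.43157728, -479.3302745 ,  291.54257945]), 'tcp_rot': array([-3.14005927e+00, -2.20817297e-04,  4.18796961e-01]), 'grip_width': 92.12165286403112, 'contact_force': array([-0.26749894,  0.9972142 , -0.1885548 ])}
scene {'fx': 476.22283426596357, 'fy': 476.22283426596357, 'cx': 250.907343075442, 'cy': 195.49600060166316, 'origin': array([ -43.20767322,  884.8814466 , 1047.91732661]), 'rotation': array([ 0.80063489, -0.01198337, -2.5010141 ])}
top {'fx': 488.7712731220285, 'fy': 488.7712731220285, 'cx': 258.3558621767642, 'cy': 185.35529375727614, 'origin': array([ 126.58932991,  260.7003374 , 1384.58125267]), 'rotation': array([ 0.3280859 ,  0.00929472, -1.91991738])}
{'fx': 296.4370820656155, 'fy': 296.4370820656155, 'cx': 258.8258616522996, 'cy': 190.08839966082914, 'origin': array([ 287.45030837, -447.23658189,  384.47982687]), 'rotation': array([-0.3029349 ,  0.00153335, -1.15298891])}
```

View pics/scene0.png

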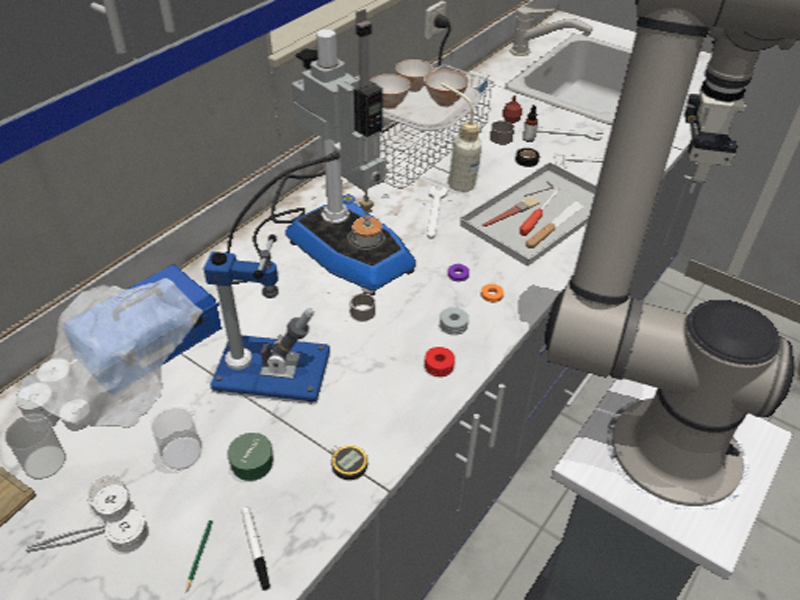

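View pics/top0.png

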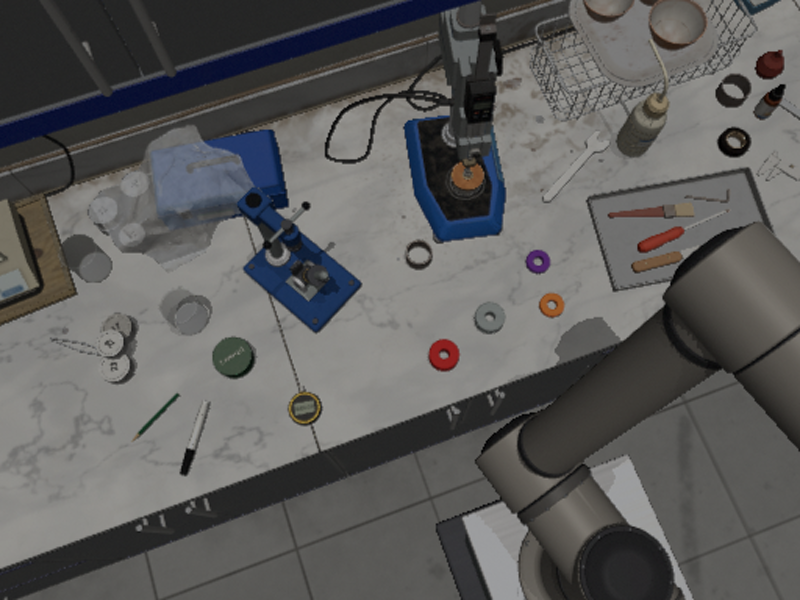

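```bash
cat > h.py <<'E'
import numpy as np, cv2
from scipy.spatial.transform import Rotation as Ro
from plant import readout, viewer, order, bot
def cam(n,ci=None):
    c=ci or viewer.camera_info(n); return c, Ro.from_euler('xyz',c['rotation']).as_matrix()
def ray(n,u,v,ci=None):
    c,R=cam(n,ci); d=R@np.array([(u-c['cx'])/c['fx'],-(v-c['cy'])/c['fy'],-1.]); return np.array(c['origin']),d
def onz(n,u,v,z,ci=None):
    o,d=ray(n,u,v,ci); return o+d*(z-o[2])/d[2]
def proj(n,P,ci=None):
    c,R=cam(n,ci); p=(np.atleast_2d(P)-c['origin'])@R; return np.c_[c['cx']-c['fx']*p[:,0]/p[:,2], c['cy']+c['fy']*p[:,1]/p[:,2]]
def pose():
    o=readout.get_obs(); return o['time'],np.round(o['tool_pos'],1),np.round(Ro.from_euler('xyz',o['tcp_rot']).as_matrix(),3),o['contact_force'].round(1),round(o['grip_width'],1)
E
python3 - <<'E'
from h import *
s=lambda U:(U+.5)*.64-.5
for nm,U,V,z in [('seal',552,305,12),('collar',489,317,24),('bL',245,268,24),('bB',318,330,24),('bR',361,283,24),('col',277,257,24),('mould',419,254,30),('red',444,354,24),('tin',233,357,37),('watch',305,408,18),('purple',538,261,12)]:
    print(nm,onz('top',s(U),s(V),z).round(1))
for nm,U,V,z in [('seal',492,292,12),('collar',454,319,24),('bL',211,390,24),('bB',320,398,24),('bR',329,344,24),('red',440,360,24)]:
    print('scene',nm,onz('scene',s(U),s(V),z).round(1))
for n in('top',):
    im=viewer.capture(n)[130:230,150:260]; cv2.imwrite('pics/topc.png',cv2.resize(im[:,:,::-1],(770,600),interpolation=cv2.INTER_CUBIC))
im=viewer.capture('scene')[150:260,125:225]; cv2.imwrite('pics/scc.png',cv2.resize(im[:,:,::-1],(545,600),interpolation=cv2.INTER_CUBIC))
E
```

```text
seal [ 445.6 -138.4   12. ]
collar [461.6 -15.9  24. ]
bL [712.  383.2  24. ]
bB [547.3 290.3  24. ]
bR [607.1 185.6  24. ]
col [712.4 319.4  24. ]
mould [622.1  63.2  30. ]
red [424.5  87.8  24. ]
tin [548.1 450.6  37. ]
watch [418.7 357.2  18. ]
purple [ 536.3 -148.8   12. ]
scene seal [ 447.5 -134.9   12. ]
scene collar [460.5 -12.   24. ]
scene bL [704.4 396.5  24. ]
scene bB [539.9 294.   24. ]
scene bR [610.6 185.8  24. ]
scene red [422.5  92.8  24. ]
```

View pics/topc.png

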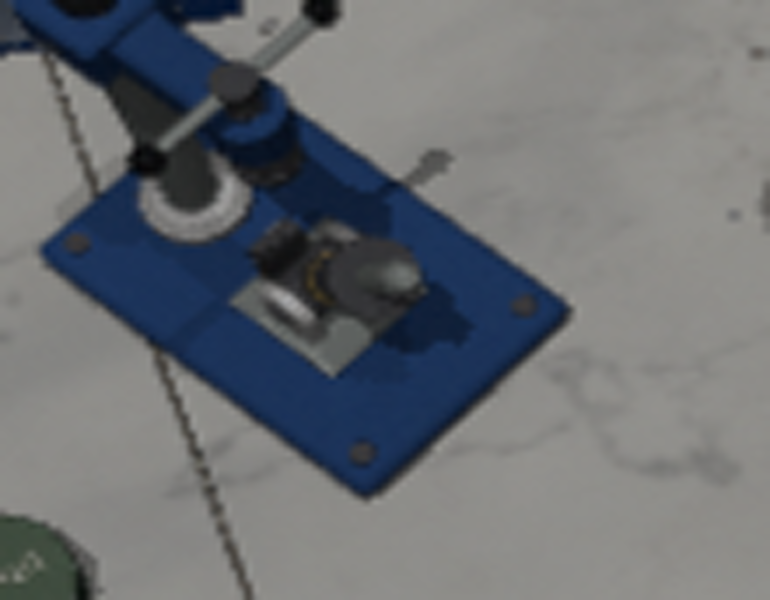

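View pics/scc.png

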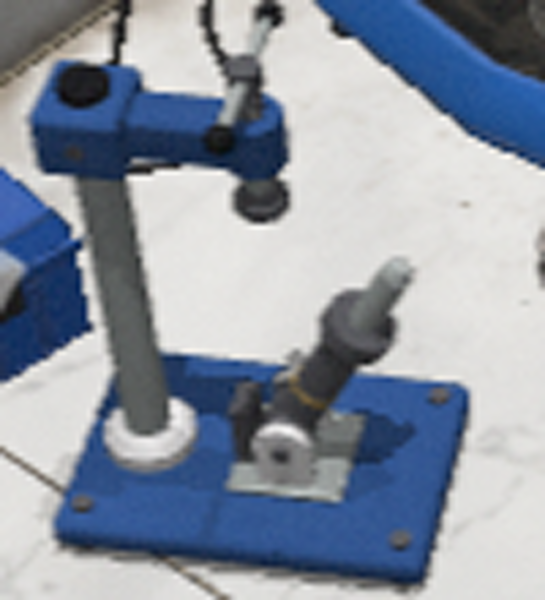

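The top crop shows the post leaning to the lower right, with its tip at about (404,277), the hinge disc at (290,303), the column flange at (195,199), and the plate corners at (42,250), (370,495) and (570,312). The scene crop shows the tip at (402,265), the hinge disc at (285,455), the pad underside at (262,208), and the plate corners at (418,570) and (468,387). I'll fit the press pose to these.

```bash
cat > fit.py <<'E'
from h import *
from scipy.optimize import least_squares
T=lambda U,V:(150+(U+.5)/7-.5,130+(V+.5)/6-.5)
S=lambda U,V:(125+(U+.5)/5.45-.5,150+(V+.5)/5.45-.5)
ob=[('top','tip',T(404,277)),('top','hinge',T(290,303)),('top','flange',T(195,199)),('top','bL',T(42,250)),('top','fL',T(370,495)),('top','fR',T(570,312)),
('scene','tip',S(402,265)),('scene','hinge',S(285,455)),('scene','pad',S(262,208)),('scene','fL',S(420,572)),('scene','fR',S(468,387)),('scene','bL',S(58,537)),('scene','flange',S(150,435))]
CI={n:viewer.camera_info(n) for n in('top','scene')}
def pts(p):
    x,y,a,l,f=p; L={'tip':(-138*np.sin(l),0,52+138*np.cos(l)),'hinge':(0,23.5,52),'flange':(78,0,30),'pad':(0,0,202),'bL':(195-f,65,24),'fL':(-f,65,24),'fR':(-f,-65,24)}
    R=Ro.from_euler('z',a).as_matrix(); return {k:R@np.array(v)+[x,y,0] for k,v in L.items()}
def res(p):
    P=pts(p); return np.concatenate([proj(n,P[k],CI[n])[0]-o for n,k,o in ob])
r=least_squares(res,[640,280,.52,.6,80],loss='soft_l1',x_scale=[1,1,.01,.01,1])
if __name__=='__main__':
    print(r.x.round(3)); 
    for (n,k,o),e in zip(ob,r.fun.reshape(-1,2)): print(n,k,e.round(2))
    P=pts(r.x); print({k:P[k].round(1) for k in('tip','pad')})
E
python3 fit.py
```

```text
[6.46957e+02 2.79177e+02 5.08000e-01 4.93000e-01 8.14860e+01]
top tip [-0.01 -0.19]
top hinge [-1.25  1.79]
top flange [-0.2  -0.22]
top bL [-1.75  0.21]
top fL [-0.72  0.63]
top fR [ 0.74 -1.06]
scene tip [0.15 0.01]
scene hinge [-0.44 -0.03]
scene pad [0.37 0.09]
scene fL [ 1.21 -0.21]
scene fR [ 1.45 -0.75]
scene bL [-1.52 -1.61]
scene flange [ 0.35 -0.32]
{'tip': array([589.9, 247.4, 173.6]), 'pad': array([647. , 279.2, 202. ])}
```

```bash
python3 -m creep '0.025 0.037 0 0 0 0 100; 0.025 0.037 0 0 0 0 100; 0.025 0.037 0 0 0 0 100; 0.025 0.037 0 0 0 0 100; 0.025 0.037 0 0 0 0 100; 0.025 0.037 0 0 0 0 100; 0 0 0 0 0 0 100; 0 0 0 0 0 0 100'
```

```text
time: 0.87
tool_pos: [354.4, -270.8, 292.4]
tcp_rot: [3.141, 0.0, 0.424]
contact_force: [-0.1, 0.1, 0.1]
grip_width: 92.0
finger_force: 0.0
```

```bash
python3 -m creep '0.023 0.0335 -0.03 0 0 0.084 100; 0.023 0.0335 -0.03 0 0 0 100; 0.023 0.0335 -0.03 0 0 0 100; 0.023 0.0335 -0.03 0 0 0 100; 0 0 0 0 0 0 100; 0 0 0 0 0 0 100'
python3 - <<'E'
from h import *
print(pose()); c=viewer.camera_info('wrist'); im=viewer.capture('wrist'); cv2.imwrite('pics/w1.png',cv2.resize(im[:,:,::-1],(800,600),interpolation=cv2.INTER_CUBIC)); print(c)
import json; json.dump({k:np.asarray(v).tolist() for k,v in c.items()},open('c1.json','w'))
E
```

```text
time: 1.37
tool_pos: [429.1, -161.9, 191.9]
tcp_rot: [-3.139, 0.002, 0.504]
contact_force: [0.4, -0.7, -0.1]
grip_width: 92.0
finger_force: 0.0
(1.3667, array([ 429.1, -161.9,  191.9]), array([[ 0.875,  0.483, -0.003],
       [ 0.483, -0.875,  0.001],
       [-0.002, -0.002, -1.   ]]), array([ 0.4, -0.7, -0.1]), 92.0)
{'fx': 296.4370820656155, 'fy': 296.4370820656155, 'cx': 258.8258616522996, 'cy': 190.08839966082914, 'origin': array([ 500.23057427, -123.51063349,  284.55030553]), 'rotation': array([-0.30521057,  0.00264607, -1.06733878])}
```

View pics/w1.png

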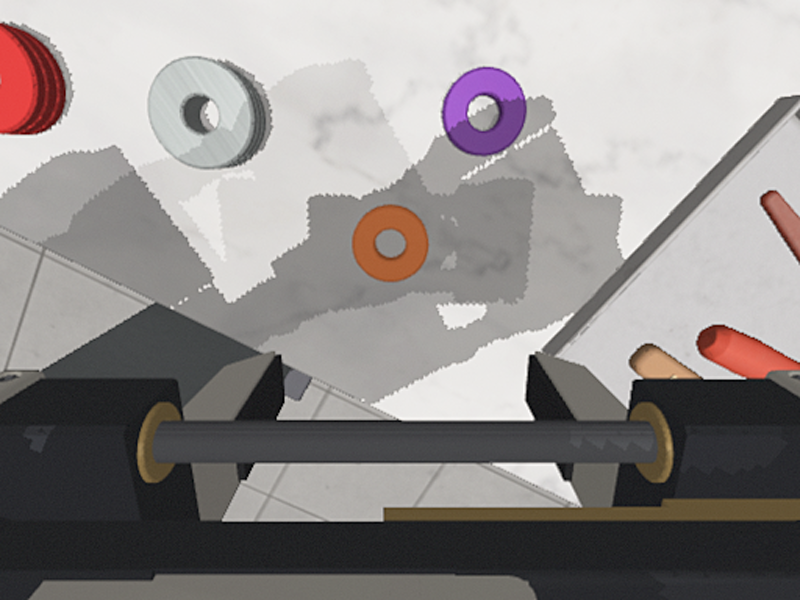

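The wrist picture shows the seal's top face centred at about (390.5,243) and the collar's at about (202,112).

```bash
python3 - <<'E'
from h import *
import json; c={k:np.array(v) for k,v in json.load(open('c1.json')).items()}
s=lambda U:(U+.5)*.64-.5
print('seal',onz('wrist',s(390.5),s(243),12,c).round(1),'collar',onz('wrist',s(202),s(112),24,c).round(1)); print(pose())
E
```

```text
seal [ 450.3 -140.6   12. ] collar [465.9 -20.3  24. ]
(1.4167, array([ 429.2, -162.9,  192.9]), array([[ 0.876,  0.482, -0.001],
       [ 0.482, -0.876, -0.   ],
       [-0.001, -0.   , -1.   ]]), array([-0.4, -0.6,  0.3]), 91.6)
```

```bash
python3 -m creep '0.0097 0.0117 -0.02 0 0 0 100; 0.0097 0.0118 -0.02 0 0 0 100; 0 0 -0.02 0 0 0 100; 0 0 -0.02 0 0 0 100; 0 0 -0.02 0 0 0 100; 0 0 -0.015 0 0 0 100; 0 0 0 0 0 0 100; 0 0 0 0 0 0 100'
```

```text
time: 2.08
tool_pos: [448.7, -140.3, 78.8]
tcp_rot: [3.141, -0.0, 0.5]
contact_force: [0.6, 0.2, 0.3]
grip_width: 91.4
finger_force: 0.0
```

```bash
python3 - <<'E'
from h import *
print(pose()); c=viewer.camera_info('wrist'); im=viewer.capture('wrist'); cv2.imwrite('pics/w2.png',im[:,:,::-1])
hsv=cv2.cvtColor(im,cv2.COLOR_RGB2HSV); m=cv2.inRange(hsv,(5,140,60),(18,255,255)); n,l,st,ce=cv2.connectedComponentsWithStats(m)
for i in range(1,n):
  if st[i,4]>200: print(st[i],ce[i])
print(proj('wrist',[448.5,-139,12],c),proj('wrist',[445,-141,12],c))
E
```

```text
(2.0833, array([ 448.7, -140.3,   78.8]), array([[ 0.877,  0.48 ,  0.   ],
       [ 0.48 , -0.877, -0.   ],
       [ 0.   ,  0.001, -1.   ]]), array([0.6, 0.2, 0.3]), 91.4)
[ 222  198   76   71 3838] [259.13939552 234.39890568]
[[255.97253433 238.72554309]] [[256.12485859 244.82150106]]
```

```bash
cat > ring.py <<'E'
from h import *
from scipy.optimize import least_squares
def bbox(n,c,ctr,ax,d,h):
    ax=np.array(ax)/np.linalg.norm(ax); u=np.cross(ax,[.3,.5,.1]);u/=np.linalg.norm(u);v=np.cross(ax,u)
    t=np.linspace(0,6.283,73)[:,None]; q=np.vstack([ctr+s*ax*h/2+d/2*(u*np.cos(t)+v*np.sin(t)) for s in(-1,1)])
    p=proj(n,q,c); return np.r_[p.min(0),p.max(0)]
def fitc(n,c,bb,ax,d,h,z,x0):
    return least_squares(lambda p:bbox(n,c,np.array([p[0],p[1],z]),ax,d,h)-bb,x0)
E
python3 - <<'E'
from ring import *
c=viewer.camera_info('wrist')
r=fitc('wrist',c,np.array([221.5,197.5,297.5,268.5]),[0,0,1],46,12,6,[448,-139]); print(r.x.round(1),r.fun.round(1))
E
```

```text
[ 450.3 -140.6] [-0.6 -2.7  0.6  3. ]
```

```bash
python3 -m creep '0.0005 0 -0.0102 0 0 0 100; 0 0 0 0 0 0 60; 0 0 0 0 0 0 30; 0 0 0 0 0 0 30; 0 0 0 0 0 0 30; 0 0 0 0 0 0 30; 0 0 0 0 0 0 30; 0 0 0 0 0 0 30'
```

```text
time: 2.8
tool_pos: [449.4, -138.4, 68.2]
tcp_rot: [3.141, -0.0, 0.503]
contact_force: [-0.5, 0.6, 0.3]
grip_width: 49.7
finger_force: 0.0
```

```bash
python3 -m creep '0 0 0 0 0 0 20; 0 0 0 0 0 0 20; 0 0 0 0 0 0 20; 0 0 0.01 0 0 0 20; 0 0 0.03 0 0 0 20; 0 0 0.03 0 0 0 20; 0 0 0.03 0 0 0 20; 0 0 0.03 0 0 0 20'
```

```text
time: 3.47
tool_pos: [448.9, -138.2, 200.0]
tcp_rot: [-3.142, 0.0, 0.503]
contact_force: [1.1, 0.2, -0.2]
grip_width: 44.4
finger_force: 30.0
```

```bash
python3 -m creep '0.01 0.03 0.02 0 0 0 20; 0.01 0.03 0.01 0 0 0 20; 0.01 0.03 0 0 0 0 20; 0.01 0.03 0 0 0 0 20; 0.01 0.03 0 0 0 0 20; 0.01 0.03 0 0 0 0 20; 0.01 0.03 0 0 0 0 20; 0.01 0.03 0 0 0 0 20'
```

```text
time: 4.13
tool_pos: [529.2, 103.2, 228.7]
tcp_rot: [3.141, -0.0, 0.503]
contact_force: [0.9, -1.2, -1.0]
grip_width: 44.6
finger_force: 30.0
```

```bash
python3 - <<'E'
from h import *
from fit import r
x,y,a,l,f=r.x; Rz=Ro.from_euler('z',a).as_matrix(); ax=Rz@[-np.sin(l),0,np.cos(l)]; piv=np.array([x,y,52]); print('axis',ax.round(3))
px=Rz@[1,0,0]; py=Rz@[0,1,0]
print('tool z should be',-ax,'rotvec to tilt about press -y by lean:',(-py*l).round(3))
print('TCP with seal centre 25mm above tip', (piv+ax*(138+25+62)).round(1)); print(pose())
E
```

```text
axis [-0.413 -0.23   0.881]
tool z should be [ 0.41312155  0.23010918 -0.88112448] rotvec to tilt about press -y by lean: [ 0.24 -0.43 -0.  ]
TCP with seal centre 25mm above tip [554.  227.4 250.3]
(4.1333, array([529.2, 103.2, 228.7]), array([[ 0.876,  0.482,  0.   ],
       [ 0.482, -0.876, -0.   ],
       [ 0.   ,  0.   , -1.   ]]), array([ 0.9, -1.2, -1. ]), 44.6)
```

```bash
python3 -m creep '0.003 0.02 0.01 0.06 -0.1075 0 20; 0.003 0.02 0.01 0.06 -0.1075 0 20; 0.003 0.02 0.008 0.06 -0.1075 0 20; 0.003 0.02 0.007 0.06 -0.1075 0 20; 0.003 0.02 0 0 0 0.005 20; 0.003 0.02 0 0 0 0 20; 0 0 0 0 0 0 20; 0 0 0 0 0 0 20'
python3 - <<'E'
from h import *
print(pose()); c=viewer.camera_info('wrist'); im=viewer.capture('wrist'); cv2.imwrite('pics/w3.png',cv2.resize(im[:,:,::-1],(800,600),interpolation=cv2.INTER_CUBIC))
import json; json.dump({k:np.asarray(v).tolist() for k,v in c.items()},open('c3.json','w'))
E
```

```text
time: 4.8
tool_pos: [546.8, 222.3, 263.4]
tcp_rot: [-3.138, -0.492, 0.509]
contact_force: [0.1, 0.3, -0.8]
grip_width: 44.6
finger_force: 30.0
(4.8, array([546.8, 222.3, 263.4]), array([[ 0.769,  0.489,  0.411],
       [ 0.43 , -0.872,  0.233],
       [ 0.473, -0.003, -0.881]]), array([ 0.1,  0.3, -0.8]), 44.6)
```

View pics/w3.png

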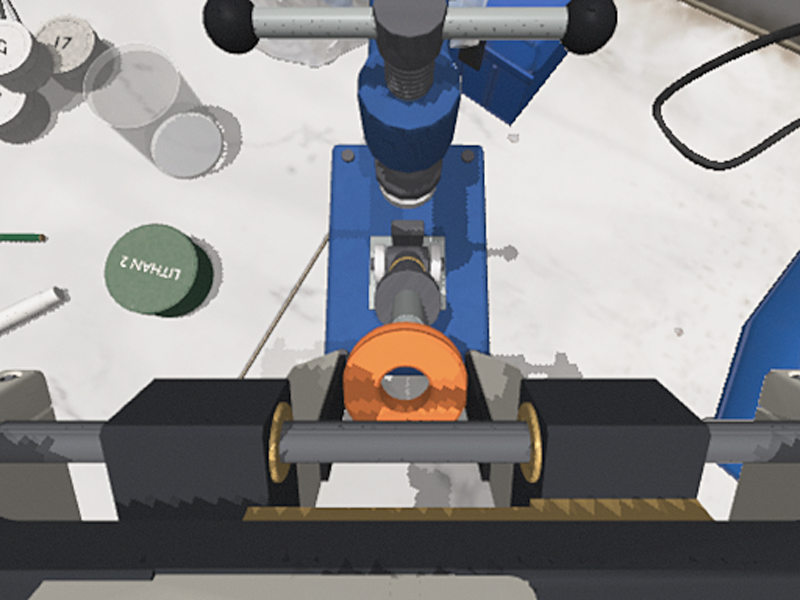

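The wrist picture shows the seal held square, with its outline from x=344 to 467 and its top edge at y=322. The post runs into it at column 409 (y=310). The bore's far rim is at about (405,367).

```bash
python3 - <<'E'
from ring import *
from fit import r as F
import json; c={k:np.array(v) for k,v in json.load(open('c3.json')).items()}
o=np.array([546.8,222.3,263.4]); R=Ro.from_euler('xyz',[-3.138,-.492,.509]).as_matrix()
S=lambda p:((np.array(p)+.5)/.64-.5).round(1)
for dx in(-2,0,2): print('seal bbox dx',dx,S(bbox('wrist',c,o+R@[dx,0,62],R[:,2],46,12)))
x,y,a,l,f=F.x; Rz=Ro.from_euler('z',a).as_matrix(); piv=np.array([x,y,52])
for L in(l-.04,l,l+.04):
    ax=Rz@[-np.sin(L),0,np.cos(L)]
    print(round(L,3),'axis',S(proj('wrist',[piv+ax*s for s in(90,115,138)],c)).tolist(),'shoulder',S(bbox('wrist',c,piv+ax*89,ax,38,2)))
ax=Rz@[-np.sin(l),0,np.cos(l)]; tip=piv+ax*138
print('tip in tool',((tip-o)@R).round(1),'axis in tool',(ax@R).round(3),'hingeL/R',S(proj('wrist',[piv+Rz@[0,23.5,0],piv-Rz@[0,23.5,0]],c)).tolist(),'pad',S(proj('wrist',[x,y,202],c)))
im=cv2.imread('pics/w3.png')[210:430,320:490]; cv2.imwrite('pics/w3c.png',cv2.resize(im,None,fx=2.7,fy=2.7,interpolation=cv2.INTER_CUBIC))
E
```

```text
seal bbox dx -2 [339.4 321.7 467.  447.9]
seal bbox dx 0 [339.2 316.6 467.2 443.3]
seal bbox dx 2 [338.9 311.5 467.4 438.7]
0.453 axis [[403.0, 296.3], [402.6, 309.2], [402.2, 323.7]] shoulder [368.5 261.6 437.4 328.9]
0.493 axis [[403.0, 302.5], [402.6, 317.9], [402.2, 335.2]] shoulder [368.7 268.2 437.3 334.4]
0.533 axis [[403.0, 308.6], [402.6, 326.4], [402.3, 346.3]] shoulder [368.8 274.8 437.2 339.7]
tip in tool [  1.6  -0.5 102.7] axis in tool [-0.001 -0.004 -1.   ] hingeL/R [[372.0, 264.8], [435.6, 264.8]] pad [[402.1 173.3]]
```

View pics/w3c.png

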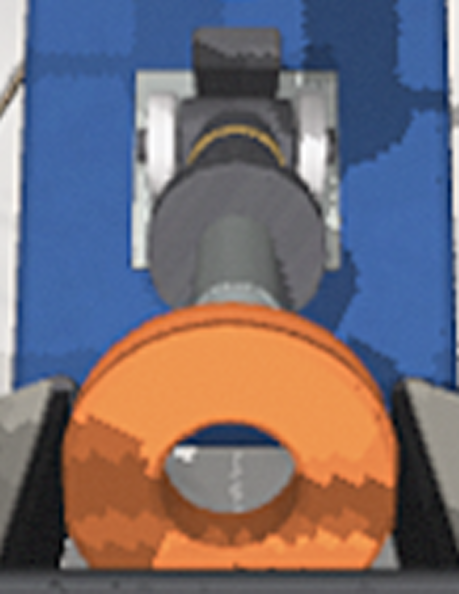

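```bash
python3 -m creep '0.0074 0.0035 -0.0127 0 0 0 20; 0.0073 0.0035 -0.0126 0 0 0 20; 0.0041 0.0023 -0.0088 0 0 0 20; 0 0 0 0 0 0 20; 0.002 0.0012 -0.0044 0 0 0 20; 0.002 0.0012 -0.0044 0 0 0 20; 0 0 0 0 0 0 20; 0 0 0 0 0 0 20'
```

```text
time: 5.52
tool_pos: [570.0, 233.2, 220.2]
tcp_rot: [-3.138, -0.492, 0.507]
contact_force: [0.2, -0.7, 0.1]
grip_width: 44.5
finger_force: 30.0
```

```bash
python3 - <<'E'
from h import *
a=viewer.capture('scene')[150:250,130:230]; b=viewer.capture('top')[130:230,150:250]
cv2.imwrite('pics/m1.png',cv2.resize(np.hstack([a,b])[:,:,::-1],(800,400),interpolation=cv2.INTER_CUBIC))
E
```

```text
(no output)
```

View pics/m1.png

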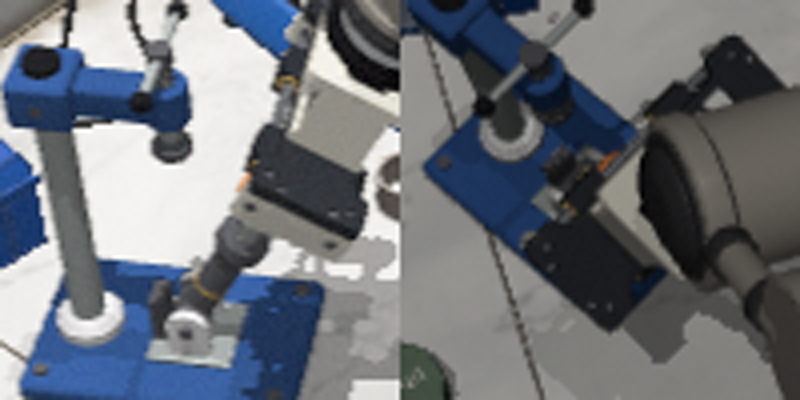

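The seal sits around the post just above the shoulder (orange at (243,180) in the left half), and no force shows. I'll keep lowering it.

```bash
python3 -m creep '0.0012 0.0007 -0.0026 0 0 0 20; 0.0012 0.0007 -0.0026 0 0 0 20; 0.0012 0.0007 -0.0026 0 0 0 20; 0.0012 0.0007 -0.0026 0 0 0 20; 0.0012 0.0007 -0.0026 0 0 0 20; 0 0 0 0 0 0 20; 0 0 0 0 0 0 20'; python3 -m creep '0.0012 0.0007 -0.0026 0 0 0 20; 0.0012 0.0007 -0.0026 0 0 0 20; 0.0012 0.0007 -0.0026 0 0 0 20; 0 0 0 0 0 0 20; 0 0 0 0 0 0 20'
```

```text
time: 6.2
tool_pos: [576.0, 236.8, 206.8]
tcp_rot: [-3.138, -0.492, 0.507]
contact_force: [-0.7, 0.2, -1.2]
grip_width: 44.3
finger_force: 30.0
time: 6.62
tool_pos: [579.6, 238.9, 199.0]
tcp_rot: [-3.138, -0.492, 0.507]
contact_force: [-0.2, 0.6, -0.2]
grip_width: 44.5
finger_force: 30.0
```

```bash
python3 -m creep '0.0008 0.0005 -0.0018 0 0 0 20; 0.0008 0.0005 -0.0018 0 0 0 20; 0.0008 0.0005 -0.0018 0 0 0 20; 0 0 0 0 0 0 20; 0 0 0 0 0 0 20'; python3 -m creep '0.0004 0.0002 -0.0009 0 0 0 20; 0.0004 0.0002 -0.0009 0 0 0 20; 0 0 0 0 0 0 20; 0 0 0 0 0 0 20'
```

```text
time: 7.03
tool_pos: [582.1, 240.4, 193.8]
tcp_rot: [-3.138, -0.492, 0.507]
contact_force: [0.1, 1.3, -0.3]
grip_width: 44.4
finger_force: 30.0
time: 7.37
tool_pos: [582.9, 240.8, 192.1]
tcp_rot: [-3.138, -0.492, 0.507]
contact_force: [0.2, 0.4, -0.0]
grip_width: 44.2
finger_force: 30.0
```

```bash
for i in 1 ; do python3 -m creep '0.0004 0.0002 -0.0009 0 0 0 20; 0 0 0 0 0 0 20; 0 0 0 0 0 0 20' | grep -E 'tool_pos|contact'; python3 -m creep '0.0004 0.0002 -0.0009 0 0 0 20; 0 0 0 0 0 0 20; 0 0 0 0 0 0 20'| grep -E 'tool_pos|contact'; done
```

```text
tool_pos: [583.3, 241.0, 191.3]
contact_force: [-0.5, -0.2, -0.3]
tool_pos: [583.4, 241.0, 191.0]
contact_force: [-5.3, -2.3, 5.7]
```

```bash
python3 -m creep '0 0 0 0 0 0 55; 0 0 0 0 0 0 65; 0 0 0 0 0 0 70; 0 0 0 0 0 0 70; 0 0 0 0 0 0 70; -0.004 -0.0023 0.0088 0 0 0 70; -0.0082 -0.0047 0.0176 0 0 0 70; -0.0082 -0.0047 0.0176 0 0 0 70'; python3 -m creep '-0.0123 -0.007 0.0264 0 0 0 70; -0.0123 -0.007 0.0264 0 0 0 70; -0.0123 -0.007 0.0264 0 0 0 70; 0 0 0 0 0 0 70; 0 0 0 0 0 0 70'
python3 - <<'E'
from h import *
print(pose()); c=viewer.camera_info('wrist'); im=viewer.capture('wrist')[100:300,160:360]
b=viewer.capture('scene')[150:250,130:230]; b=cv2.resize(b,(400,400),interpolation=cv2.INTER_CUBIC); im=cv2.resize(im,(400,400),interpolation=cv2.INTER_CUBIC)
cv2.imwrite('pics/m2.png',np.hstack([im,b])[:,:,::-1])
import json; json.dump({k:np.asarray(v).tolist() for k,v in c.items()},open('c4.json','w'))
E
```

```text
time: 8.53
tool_pos: [562.6, 229.2, 234.5]
tcp_rot: [-3.138, -0.491, 0.507]
contact_force: [0.5, 0.8, 0.6]
grip_width: 64.0
finger_force: 0.0
time: 8.95
tool_pos: [526.4, 208.3, 316.1]
tcp_rot: [-3.14, -0.497, 0.507]
contact_force: [0.0, 0.9, -0.4]
grip_width: 64.4
finger_force: 0.0
(8.95, array([526.4, 208.3, 316.1]), array([[ 0.768,  0.487,  0.416],
       [ 0.427, -0.874,  0.233],
       [ 0.477, -0.001, -0.879]]), array([ 0. ,  0.9, -0.4]), 64.4)
```

View pics/m2.png

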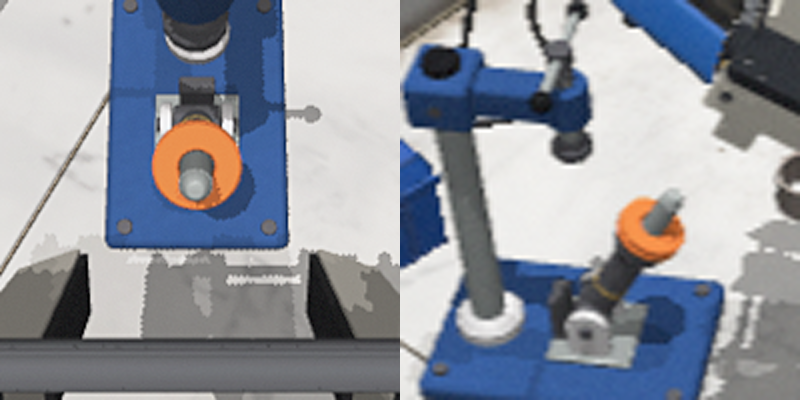

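The left half (wrist) and right half (scene) both show the seal home and square on the shoulder, with the post still leaning. Now the collar.

```bash
python3 -m creep '-0.0052 -0.0188 -0.002 -0.06 0.1075 0 100; -0.0052 -0.0188 -0.004 -0.06 0.1075 0 100; -0.0052 -0.0188 -0.01 -0.06 0.1075 0 100; -0.0052 -0.0188 -0.01 -0.06 0.1075 0 100; -0.0052 -0.0188 -0.0125 0 0 0 100; -0.0052 -0.0188 -0.0125 0 0 0 100; -0.0052 -0.0188 -0.0125 0 0 0 100; -0.0052 -0.0188 -0.0125 0 0 0 100'; python3 -m creep '-0.0052 -0.0188 -0.02 0 0 0 100; -0.0052 -0.0188 -0.02 0 0 0 100; -0.0052 -0.0188 -0.02 0 0 0 100; -0.0052 -0.0188 -0.02 0 0 0 100; 0 0 -0.02 0 0 0 100; 0 0 -0.02 0 0 0 100; 0 0 0 0 0 0 100; 0 0 0 0 0 0 100'
```

```text
time: 9.72
tool_pos: [484.2, 57.5, 235.2]
tcp_rot: [-3.138, 0.003, 0.508]
contact_force: [0.4, -0.5, 0.7]
grip_width: 92.1
finger_force: 0.0
time: 10.38
tool_pos: [463.1, -16.9, 116.1]
tcp_rot: [-3.136, 0.003, 0.507]
contact_force: [0.4, 0.1, 0.6]
grip_width: 91.4
finger_force: 0.0
```

```bash
python3 -m creep '0.0009 0.0005 -0.02 0 0 0 100; 0 0 -0.02 0 0 0 100; 0 0 -0.0075 0 0 0 100; 0 0 0 0 0 0 80; 0 0 0 0 0 0 66; 0 0 0 0 0 0 66; 0 0 0 0 0 0 66; 0 0 0 0 0 0 66'; python3 -m creep '0 0 0 0 0 0 30; 0 0 0 0 0 0 30; 0 0 0 0 0 0 30; 0 0 0 0 0 0 30; 0 0 0 0 0 0 30;0 0 0 0 0 0 30'; python3 -m creep '0 0 0.01 0 0 0 30; 0 0 0.02 0 0 0 30; 0 0 0.03 0 0 0 30; 0 0 0.03 0 0 0 30; 0 0 0 0 0 0 30'
```

```text
time: 11.05
tool_pos: [465.4, -16.7, 71.0]
tcp_rot: [-3.14, -0.001, 0.507]
contact_force: [0.1, 0.1, 0.2]
grip_width: 64.1
finger_force: 0.0
time: 11.55
tool_pos: [465.5, -16.9, 70.7]
tcp_rot: [-3.141, -0.001, 0.507]
contact_force: [0.7, -0.7, 5.6]
grip_width: 54.6
finger_force: 30.1
time: 11.97
tool_pos: [466.8, -16.9, 164.2]
tcp_rot: [3.139, -0.006, 0.507]
contact_force: [1.7, -0.7, -2.9]
grip_width: 54.9
finger_force: 30.1
```

```bash
python3 -m creep '0.0065 0.0184 0.0162 0 0 0 30; 0.0065 0.0184 0.0162 0 0 0 30; 0.0065 0.0184 0.0162 0 0 0 30; 0.0065 0.0184 0.0162 0 0 0 30; 0.0065 0.0184 0.0162 0 0 0 30; 0.0065 0.0184 0.0162 0.06 -0.1075 0 30; 0.0065 0.0184 0 0.06 -0.1075 0 30; 0.0065 0.0184 0 0.06 -0.1075 0 30'; python3 -m creep '0.0065 0.0184 0 0.06 -0.1075 0 30; 0.0065 0.0184 0 0 0 0 30; 0.0065 0.0184 0 0 0 0 30; 0.0065 0.0184 0 0 0 0 30; 0 0 0 0 0 0 30; 0 0 0 0 0 0 30'
```

```text
time: 12.63
tool_pos: [517.2, 131.5, 257.4]
tcp_rot: [-3.139, -0.375, 0.507]
contact_force: [0.4, 1.1, -4.4]
grip_width: 54.8
finger_force: 30.2
time: 13.13
tool_pos: [541.9, 204.8, 255.3]
tcp_rot: [-3.137, -0.489, 0.508]
contact_force: [0.1, -0.4, -2.7]
grip_width: 54.7
finger_force: 30.1
```

```bash
python3 -m creep '0.003 0.006 0.004 0 0 0 30; 0.003 0.006 0.002 0 0 0 30; 0.003 0.006 0 0 0 0 30; 0 0 0 0 0 0 30; 0 0 0 0 0 0 30'
python3 - <<'E'
from ring import *
print(pose()); c=viewer.camera_info('wrist'); 
import json; json.dump({k:np.asarray(v).tolist() for k,v in c.items()},open('c5.json','w'))
im=viewer.capture('wrist'); cv2.imwrite('pics/w5.png',im[:,:,::-1]); cr=cv2.resize(im[140:280,190:330],(560,560),interpolation=cv2.INTER_CUBIC)
b=viewer.capture('scene')[140:250,160:220]; b=cv2.resize(b,(240,440),interpolation=cv2.INTER_CUBIC); cv2.imwrite('pics/m3.png',np.hstack([cr,cv2.copyMakeBorder(b,0,120,0,0,0)])[:,:,::-1])
o=readout.get_obs(); R=Ro.from_euler('xyz',o['tcp_rot']).as_matrix()
for dx in(-2,0,2): print(((bbox('wrist',c,o['tool_pos']+R@[dx,0,58.7],R[:,2],56,24)-[190,140,190,140]+.5)*4-.5).round(0))
E
```

```text
time: 13.55
tool_pos: [551.9, 222.3, 263.1]
tcp_rot: [-3.138, -0.492, 0.507]
contact_force: [-0.2, 0.4, -3.3]
grip_width: 54.7
finger_force: 30.1
(13.55, array([551.9, 222.3, 263.1]), array([[ 0.77 ,  0.487,  0.411],
       [ 0.428, -0.873,  0.232],
       [ 0.472, -0.003, -0.881]]), array([-0.2,  0.4, -3.3]), 54.7)
[ 64. 229. 484. 661.]
[ 63. 215. 485. 649.]
[ 62. 202. 485. 637.]
```

View pics/m3.png

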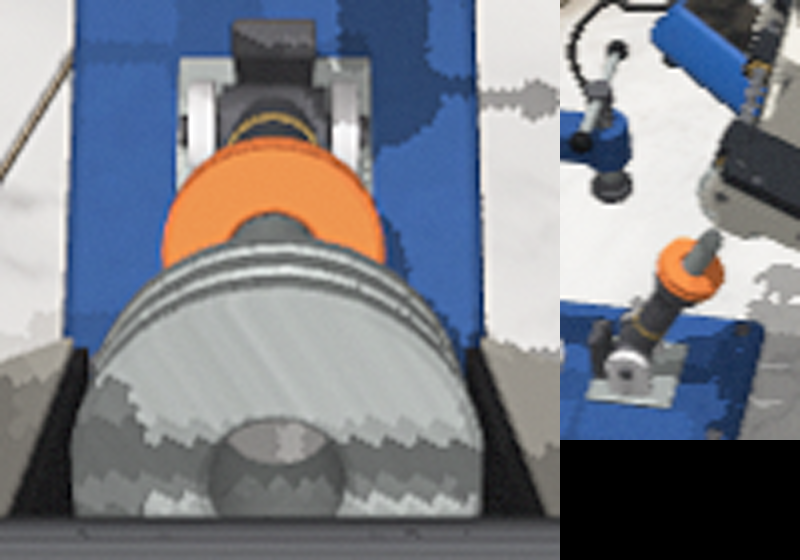

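The collar is held square in line with the post, with its outline from 72 to 482 and its top edge at 241. The seated seal spans 162 to 385, so the post sits slightly left. I'll correct the tool by about 0.6 to 0.9 mm and descend.

```bash
python3 -m creep '0.0051 0.004 -0.0123 0 0 0 30; 0.0041 0.0023 -0.0088 0 0 0 30; 0.002 0.0012 -0.0044 0 0 0 30; 0.002 0.0012 -0.0044 0 0 0 30; 0 0 0 0 0 0 30; 0 0 0 0 0 0 30'; python3 -m creep '0.0012 0.0007 -0.0026 0 0 0 30; 0.0012 0.0007 -0.0026 0 0 0 30; 0 0 0 0 0 0 30; 0 0 0 0 0 0 30'
```

```text
time: 14.15
tool_pos: [565.0, 230.8, 233.1]
tcp_rot: [-3.138, -0.492, 0.507]
contact_force: [0.4, -0.2, -3.1]
grip_width: 54.7
finger_force: 30.1
time: 14.48
tool_pos: [567.4, 232.3, 228.1]
tcp_rot: [-3.138, -0.492, 0.507]
contact_force: [-0.6, -0.1, -4.1]
grip_width: 54.3
finger_force: 30.1
```

```bash
python3 -m creep '0.0012 0.0007 -0.0026 0 0 0 30; 0.0012 0.0007 -0.0026 0 0 0 30; 0.0012 0.0007 -0.0026 0 0 0 30; 0 0 0 0 0 0 30; 0 0 0 0 0 0 30'; python3 -m creep '0.0012 0.0007 -0.0026 0 0 0 30; 0.0012 0.0007 -0.0026 0 0 0 30; 0.0012 0.0007 -0.0026 0 0 0 30; 0 0 0 0 0 0 30; 0 0 0 0 0 0 30';  python3 -m creep '0.0008 0.0005 -0.0018 0 0 0 30; 0.0008 0.0005 -0.0018 0 0 0 30; 0 0 0 0 0 0 30; 0 0 0 0 0 0 30'
```

```text
time: 14.9
tool_pos: [571.0, 234.4, 220.0]
tcp_rot: [-3.138, -0.492, 0.507]
contact_force: [0.1, -0.2, -3.7]
grip_width: 54.7
finger_force: 30.1
time: 15.32
tool_pos: [574.6, 236.5, 212.2]
tcp_rot: [-3.138, -0.492, 0.507]
contact_force: [0.1, 1.2, -3.2]
grip_width: 54.6
finger_force: 30.1
time: 15.65
tool_pos: [576.3, 237.5, 208.8]
tcp_rot: [-3.138, -0.492, 0.507]
contact_force: [0.4, -0.8, -3.2]
grip_width: 54.7
finger_force: 30.1
```

Expect contact near z = 204.

```bash
python3 -m creep '0.0008 0.0005 -0.0018 0 0 0 30; 0.0004 0.0002 -0.0009 0 0 0 30; 0 0 0 0 0 0 30; 0 0 0 0 0 0 30' | grep -E 'tool_pos|contact'; python3 -m creep '0.0004 0.0002 -0.0009 0 0 0 30; 0.0002 0.0001 -0.0005 0 0 0 30; 0 0 0 0 0 0 30; 0 0 0 0 0 0 30'| grep -E 'tool_pos|contact'
```

```text
tool_pos: [577.4, 238.2, 206.2]
contact_force: [-0.6, -0.4, -3.8]
tool_pos: [578.1, 238.4, 204.9]
contact_force: [-0.4, 1.0, -3.0]
```

```bash
python3 -m creep '0.0004 0.0002 -0.0009 0 0 0 30; 0 0 0 0 0 0 30; 0 0 0 0 0 0 30' | grep -E 'tool_pos|contact'; python3 -m creep '0.0002 0.0001 -0.0005 0 0 0 30; 0 0 0 0 0 0 30; 0 0 0 0 0 0 30'| grep -E 'tool_pos|contact'; python3 -m creep '0.0002 0.0001 -0.0005 0 0 0 30; 0 0 0 0 0 0 30; 0 0 0 0 0 0 30'| grep -E 'tool_pos|contact'
```

```text
tool_pos: [578.3, 238.5, 204.6]
contact_force: [-4.5, -3.4, 3.0]
tool_pos: [578.3, 238.5, 204.5]
contact_force: [-8.4, -4.3, 5.7]
tool_pos: [578.3, 238.5, 204.4]
contact_force: [-11.5, -6.6, 9.9]
```

Contact came at the expected height, so I'll release and retreat.

```bash
python3 -m creep '0 0 0 0 0 0 66; 0 0 0 0 0 0 72; 0 0 0 0 0 0 78; 0 0 0 0 0 0 78; 0 0 0 0 0 0 78; -0.004 -0.0023 0.0088 0 0 0 78; -0.0082 -0.0047 0.0176 0 0 0 78; -0.0082 -0.0047 0.0176 0 0 0 78'; python3 -m creep '-0.0123 -0.007 0.0264 0 0 0 78; -0.0123 -0.007 0.0264 0 0 0 78; 0 0 0 0 0 0 40; 0 0 0 0 0 0 0; 0 0 0 0 0 0 0; 0 0 0 0 0 0 0; 0 0 0 0 0 0 0; 0 0 0 0 0 0 0'
python3 - <<'E'
from h import *
from fit import r
for n in('scene','top'): cv2.imwrite(f'pics/{n}6.png',viewer.capture(n)[:,:,::-1])
im=viewer.capture('scene'); hsv=cv2.cvtColor(im,cv2.COLOR_RGB2HSV); m=cv2.inRange(hsv,(5,140,60),(18,255,255)); m[:,:150]=0;m[:,220:]=0
n,l,st,ce=cv2.connectedComponentsWithStats(m); print([ (st[i],ce[i].round(1)) for i in range(1,n) if st[i,4]>15])
x,y,a,l,f=r.x; Rz=Ro.from_euler('z',a).as_matrix(); ax=Rz@[-np.sin(l),0,np.cos(l)]; piv=np.array([x,y,52])
from ring import bbox
print('seal model',bbox('scene',None,piv+ax*96,ax,46,12).round(1),'collar',bbox('scene',None,piv+ax*114,ax,56,24).round(1)); print(pose())
E
```

```text
time: 17.73
tool_pos: [557.9, 226.9, 247.1]
tcp_rot: [-3.138, -0.491, 0.507]
contact_force: [1.0, 0.4, 1.0]
grip_width: 71.8
finger_force: 0.0
time: 18.4
tool_pos: [533.8, 213.2, 298.6]
tcp_rot: [-3.138, -0.49, 0.507]
contact_force: [0.4, -0.2, 0.0]
grip_width: 36.1
finger_force: 0.0
[]
seal model [183.2 199.  200.9 215.8] collar [183.2 192.3 206.4 214.8]
(18.55, array([533.9, 213.2, 299.1]), array([[ 0.771,  0.487,  0.411],
       [ 0.428, -0.873,  0.232],
       [ 0.472, -0.003, -0.882]]), array([-1.3,  0.5, -0.1]), 24.2)
```

```bash
cat > push.py <<'E'
from h import *
from fit import r
x,y,a,l0,f=r.x; Rz=Ro.from_euler('z',a).as_matrix(); org=np.array([x+1.1,y-1.9,0]); th=.80
tz=np.array([np.sin(th),0,-np.cos(th)]); tx=np.array([np.cos(th),0,np.sin(th)])
def tcp(l,sc=113,gap=0):
    c=np.array([-sc*np.sin(l)-(28+gap)*np.cos(l),0,52+sc*np.cos(l)-(28+gap)*np.sin(l)]); return org+Rz@(c-66*tz-9.5*tx)
for nm,P in [('pre80',tcp(.493,gap=60)),('pre12',tcp(.493,gap=12))]+[(round(l,2),tcp(l)) for l in(.493,.4,.3,.2,.1,0)]: print(nm,P.round(1))
print('dirs press x',Rz[:,0].round(3)); print(pose(), readout.get_obs()['joint_positions'].round(2))
E
python3 push.py
```

```text
pre80 [486.5 187.3 149.1]
pre12 [523.4 207.8 171.8]
0.49 [532.6 213.  177.5]
0.4 [539.9 217.1 184.3]
0.3 [548.4 221.8 190.8]
0.2 [557.3 226.7 196.4]
0.1 [566.7 232.  200.8]
0 [576.5 237.4 204.2]
dirs press x [0.874 0.487 0.   ]
(18.55, array([533.9, 213.2, 299.1]), array([[ 0.771,  0.487,  0.411],
       [ 0.428, -0.873,  0.232],
       [ 0.472, -0.003, -0.882]]), array([-1.3,  0.5, -0.1]), 24.2) [0.18 0.24 1.74 0.24 0.71 1.09]
```

```bash
python3 -m creep '-0.018 -0.01 -0.006 0.05 -0.09 0 0; -0.018 -0.01 -0.006 0.05 -0.09 0 0; -0.018 -0.01 -0.006 0.05 -0.09 0 0; 0.0013 0.0008 -0.026 0 0 0 0; 0.0013 0.0008 -0.026 0 0 0 0; 0.0013 0.0008 -0.026 0 0 0 0; 0.0013 0.0008 -0.026 0 0 0 0; 0.0013 0.0008 -0.026 0 0 0 0';python3 -m creep '0 0 0 0 0 0 0; 0 0 0 0 0 0 0'; python3 - <<'E'
from h import *
print(pose()); print(readout.get_obs()['joint_positions'].round(2))
E
```

```text
time: 19.22
tool_pos: [501.5, 201.5, 180.5]
tcp_rot: [-3.116, -0.716, 0.512]
contact_force: [-0.4, 0.9, 1.2]
grip_width: 0.6
finger_force: 0.0
time: 19.38
tool_pos: [501.3, 201.8, 181.0]
tcp_rot: [-3.113, -0.714, 0.511]
contact_force: [-0.2, -0.3, 0.5]
grip_width: 0.4
finger_force: 0.0
(19.3833, array([501.3, 201.8, 181. ]), array([[ 0.659,  0.505,  0.558],
       [ 0.369, -0.863,  0.345],
       [ 0.655, -0.021, -0.755]]), array([-0.2, -0.3,  0.5]), 0.4)
[ 0.1   0.35  2.13  1.56  0.29 -0.31]
```

```bash
sed -i 's/th=.80/th=.55/' push.py; python3 push.py; python3 - <<'E'
from h import *
o=readout.get_obs(); R=Ro.from_euler('xyz',o['tcp_rot']); T=Ro.from_euler('xyz',[np.pi,-.55,.508]); print((T*R.inv()).as_rotvec().round(3))
E
```

```text
pre80 [496.4 192.8 161.2]
pre12 [533.3 213.4 183.9]
0.49 [542.6 218.5 189.6]
0.4 [549.9 222.6 196.5]
0.3 [558.3 227.3 203. ]
0.2 [567.3 232.3 208.5]
0.1 [576.6 237.5 212.9]
0 [586.4 242.9 216.3]
dirs press x [0.874 0.487 0.   ]
(19.3833, array([501.3, 201.8, 181. ]), array([[ 0.659,  0.505,  0.558],
       [ 0.369, -0.863,  0.345],
       [ 0.655, -0.021, -0.755]]), array([-0.2, -0.3,  0.5]), 0.4) [ 0.1   0.35  2.13  1.56  0.29 -0.31]
[-0.1    0.132 -0.019]
```

```bash
python3 -m creep '0.0027 0 -0.0025 -0.025 0.033 -0.005 0; 0.0027 0 -0.0025 -0.025 0.033 -0.005 0; 0.0027 0 -0.0025 -0.025 0.033 -0.005 0; 0.0027 0 -0.0025 -0.025 0.033 -0.004 0; 0 0 0 0 0 0 0; 0 0 0 0 0 0 0; 0 0 0 0 0 0 0'; python3 - <<'E'
from h import *
print(readout.get_obs()['joint_positions'].round(2))
o=readout.get_obs(); R=Ro.from_euler('xyz',o['tcp_rot']); T=Ro.from_euler('xyz',[np.pi,-.55,.508]); print((T*R.inv()).as_rotvec().round(3))
E
```

```text
time: 19.97
tool_pos: [510.7, 200.0, 176.0]
tcp_rot: [-3.126, -0.588, 0.512]
contact_force: [-0.8, -0.2, 0.1]
grip_width: 0.5
finger_force: 0.0
[0.13 0.36 2.03 0.85 0.3  0.42]
[-0.03   0.026 -0.012]
```

```bash
python3 -m creep '0.0056 0.0034 0.002 -0.015 0.013 -0.006 0; 0.0056 0.0034 0.002 -0.015 0.013 -0.006 0; 0.0056 0.0034 0.002 0 0 0 0; 0.0056 0.0034 0.002 0 0 0 0; 0 0 0 0 0 0 0; 0 0 0 0 0 0 0'; python3 -m creep '0.0023 0.0013 0.0014 0 0 0 0; 0.0023 0.0013 0.0014 0 0 0 0; 0.0023 0.0013 0.0014 0 0 0 0; 0 0 0 0 0 0 0; 0 0 0 0 0 0 0'
```

```text
time: 20.47
tool_pos: [532.8, 213.5, 183.3]
tcp_rot: [-3.141, -0.549, 0.508]
contact_force: [-0.4, -0.1, 0.2]
grip_width: 0.5
finger_force: 0.0
time: 20.88
tool_pos: [540.1, 217.4, 187.5]
tcp_rot: [3.141, -0.549, 0.508]
contact_force: [0.1, 0.2, 0.1]
grip_width: 0.5
finger_force: 0.0
```

Almost touching, so I'll push along the arc in small steps.

```bash
python3 -m creep '0.0012 0.0007 0.001 0 0 0 0; 0.0012 0.0007 0.001 0 0 0 0; 0.0018 0.001 0.0017 0 0 0 0; 0.0018 0.001 0.0017 0 0 0 0; 0 0 0 0 0 0 0'; python3 -m creep '0.0018 0.001 0.0017 0 0 0 0; 0.0018 0.001 0.0017 0 0 0 0; 0.0021 0.0012 0.0016 0 0 0 0; 0.0021 0.0012 0.0016 0 0 0 0; 0 0 0 0 0 0 0'
```

```text
time: 21.3
tool_pos: [543.9, 220.6, 191.0]
tcp_rot: [-3.139, -0.542, 0.508]
contact_force: [-6.3, -3.4, -3.4]
grip_width: 0.5
finger_force: 3.5
time: 21.72
tool_pos: [551.7, 225.0, 197.6]
tcp_rot: [-3.139, -0.542, 0.508]
contact_force: [-7.5, -2.9, -2.3]
grip_width: 0.6
finger_force: 3.9
```

```bash
python3 -m creep '0.002 0.001 0.0015 0 0 0 0; 0.002 0.001 0.0015 0 0 0 0; 0.002 0.001 0.0014 0 0 0 0; 0.002 0.001 0.0014 0 0 0 0; 0.002 0.001 0.0013 0 0 0 0; 0.002 0.001 0.0013 0 0 0 0; 0.002 0.001 0.0012 0 0 0 0; 0.002 0.001 0.0012 0 0 0 0'; python3 -m creep '0.002 0.0011 0.001 0 0 0 0; 0.002 0.0011 0.001 0 0 0 0; 0.002 0.0011 0.001 0 0 0 0; 0.002 0.0011 0.0009 0 0 0 0; 0 0 0 0 0 0 0'
```

```text
time: 22.38
tool_pos: [567.3, 233.1, 208.2]
tcp_rot: [-3.139, -0.541, 0.508]
contact_force: [-7.7, -2.1, -2.0]
grip_width: 0.2
finger_force: 4.3
time: 22.8
tool_pos: [575.9, 237.7, 212.5]
tcp_rot: [-3.139, -0.543, 0.508]
contact_force: [-6.1, -1.1, -1.6]
grip_width: 0.2
finger_force: 3.4
```

```bash
python3 -m creep '0.002 0.0011 0.0009 0 0 0 0; 0.002 0.0011 0.0008 0 0 0 0; 0.002 0.0011 0.0007 0 0 0 0; 0 0 0 0 0 0 0'| grep -E 'tool_pos|contact'; python3 -m creep '0.001 0.0005 0.0004 0 0 0 0; 0.001 0.0006 0.0003 0 0 0 0; 0 0 0 0 0 0 0'| grep -E 'tool_pos|contact'; python3 -m creep '0.001 0.0005 0.0003 0 0 0 0; 0.0005 0.0003 0.0001 0 0 0 0; 0 0 0 0 0 0 0'| grep -E 'tool_pos|contact'
```

```text
tool_pos: [582.0, 241.1, 214.9]
contact_force: [-6.6, -0.9, -2.3]
tool_pos: [583.8, 242.1, 215.5]
contact_force: [-6.8, -0.4, -1.5]
tool_pos: [585.3, 242.9, 216.0]
contact_force: [-7.5, -0.4, -1.2]
```

```bash
python3 -m creep '0.0009 0.0005 0.0001 0 0 0 0; 0 0 0 0 0 0 0; 0 0 0 0 0 0 0'| grep -E 'tool_pos|contact'; python3 -m creep '0.0009 0.0005 0.0001 0 0 0 0; 0 0 0 0 0 0 0; 0 0 0 0 0 0 0'| grep -E 'tool_pos|contact'; python3 -m creep '0.0006 0.0003 0 0 0 0 0; 0 0 0 0 0 0 0'| grep -E 'tool_pos|contact'
```

```text
tool_pos: [586.3, 243.4, 216.2]
contact_force: [-7.4, -1.0, -0.6]
tool_pos: [587.2, 243.9, 216.4]
contact_force: [-6.6, -1.3, 0.7]
tool_pos: [587.9, 244.2, 216.5]
contact_force: [-7.0, -1.3, -0.4]
```

```bash
python3 -m creep '0.0009 0.0005 0 0 0 0 0; 0 0 0 0 0 0 0; 0 0 0 0 0 0 0'| grep -E 'tool_pos|contact'; python3 -m creep '0.0005 0.0003 0 0 0 0 0; 0 0 0 0 0 0 0; 0 0 0 0 0 0 0'| grep -E 'tool_pos|contact'; python3 -m creep '0.0005 0.0003 0 0 0 0 0; 0 0 0 0 0 0 0'| grep -E 'tool_pos|contact'
```

```text
tool_pos: [588.9, 244.7, 216.7]
contact_force: [-7.5, -1.4, 0.7]
tool_pos: [589.3, 245.0, 216.8]
contact_force: [-8.3, -2.2, 1.2]
tool_pos: [589.5, 245.2, 216.7]
contact_force: [-11.3, -3.5, 2.7]
```

```bash
python3 -m creep '0.0005 0.0003 0 0 0 0 0; 0 0 0 0 0 0 0; 0 0 0 0 0 0 0'| grep -E 'tool_pos|contact'; python3 -m creep '0.0005 0.0003 0 0 0 0 0; 0 0 0 0 0 0 0; 0 0 0 0 0 0 0'| grep -E 'tool_pos|contact'
```

```text
tool_pos: [589.7, 245.3, 216.6]
contact_force: [-13.6, -5.3, 4.8]
tool_pos: [589.8, 245.4, 216.6]
contact_force: [-15.0, -8.1, 6.2]
```

The force has climbed to about 18 N with almost no further motion, so the post is against its stop. I'll back off and check.

```bash
python3 -m creep '-0.003 -0.0017 0 0 0 0 0; -0.006 -0.0033 0 0 0 0 0; -0.015 -0.0084 0 0 0 0 0; -0.015 -0.0084 0 0 0 0 0; -0.015 -0.0084 0 0 0 0 0; -0.015 -0.0084 0.01 0 0 0 0; 0 0 0 0 0 0 0; 0 0 0 0 0 0 0'; python3 - <<'E'
from ring import *
from fit import r
x,y,a,l,f=r.x; Rz=Ro.from_euler('z',a).as_matrix(); 
im=viewer.capture('scene'); old=cv2.imread('pics/scene6.png')[:,:,::-1]
hsv=cv2.cvtColor(im,cv2.COLOR_RGB2HSV); m=cv2.inRange(hsv,(5,140,60),(18,255,255)); m[:,:130]=0;m[:,220:]=0
n,_,st,ce=cv2.connectedComponentsWithStats(m); print('orange',[st[i] for i in range(1,n) if st[i,4]>5])
g=cv2.absdiff(im,old).max(2); g[:,:140]=0; g[:,225:]=0; g[:150]=0; g[235:]=0
q=((g>40)&(hsv[:,:,1]<60)).astype(np.uint8)
n,_,st,ce=cv2.connectedComponentsWithStats(q); print('new grey',[(st[i],ce[i].round(1)) for i in range(1,n) if st[i,4]>30])
for L in(0,.05,.1):
    ax=Rz@[-np.sin(L),0,np.cos(L)]; piv=np.array([x,y,52]); print(L,'seal',bbox('scene',None,piv+ax*96,ax,46,12).round(1),'collar',bbox('scene',None,piv+ax*114,ax,56,24).round(1))
E
```

```text
time: 26.13
tool_pos: [524.1, 206.9, 229.1]
tcp_rot: [3.14, -0.551, 0.508]
contact_force: [0.8, 0.4, 0.6]
grip_width: 0.7
finger_force: 0.0
orange [array([170, 205,  13,   5,  23], dtype=int32)]
new grey [(array([211, 150,  14,  14,  94], dtype=int32), array([218.6, 155.6])), (array([202, 172,  23,  63, 580], dtype=int32), array([215.5, 199. ])), (array([163, 188,  44,  37, 875], dtype=int32), array([183.9, 203.9])), (array([183, 226,   9,   9,  52], dtype=int32), array([187.4, 229.9]))]
0 seal [166.1 195.  184.  210.4] collar [163.2 187.2 185.5 208.6]
0.05 seal [168.  195.2 185.6 210.6] collar [165.5 187.4 187.4 208.8]
0.1 seal [169.9 195.4 187.4 211. ] collar [167.8 187.7 189.4 209.2]
```

The collar's measured left and top edges (163, 188) match the upright model (163.2, 187.2). An orange sliver shows just below it at the seated-seal position, and the robot is clear of everything.

```bash
python3 -c "
from plant import order
print(order.close_job())"
```

```text
the job is handed in; nothing more can be done
None
```

The seal and collar are both home on the post, the post is upright against its stop under the pad, the gripper is clear, and I handed the job in at about 26 s of the 72 s limit; the hand-in call returned no verdict.

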